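Release the catch of a desk embossing press, emboss the card, make it safe again

ROBOT

A 6-joint arm with a two-finger parallel gripper is mounted at the origin on the work surface. World frame = base frame: x ahead of the robot, y to its left, z up, the work surface at z = 0. Lengths are in m, angles in rad, forces in N, time in s.
With the tool pointing down it reaches from about 0.35 to 0.975 m from the base axis. Payload 4.9 kg.
Tool frame: the origin (TCP) lies at the very end of the fingers, on their centre line; the grasp point (between the pads) lies 19 mm behind it; x points along the fingers, y is the direction in which the jaws open and shut, and the axes are right-handed (so a half turn about x gives the same grasp; the last joint's range is limited). The gripper opens to 85 mm and grips with 20 to 120 N. Pads are 22 mm wide; open, the fingers measure 114 mm over their backs; the gripper's body (76 mm by 85 mm) begins 54 mm behind the grasp point. The pads swing forward as they close: fully open they stand 13 mm farther back than shut.
Start: joints at [0.988, 0.053, 1.613, -0, 1.476, -0.119], TCP at [0.28, 0.559, 0.231] pointing down, gripper open.
Joint ranges: [-3.01, 3.01], [-1.01, 2.22], [0.06, 2.58], [-1.02, 4.17], [0.09, 2.62], [-3.14, 3.14]. Speed limits (rad/s): [2.57, 2.57, 3.14, 3.14, 3.14, 3.14].

INTERFACE

Orientations are given as a rotation vector (axis times angle).
In Python, from station import ctrl, get_image, calibration, finish_job, search_frame, cut_out, mark_of gives the robot as it stands. The module is installed in compiled form; this text tells all that it offers.
- The arm moves only by the tool arm_command, never from a script. Its argument "plan" is a list that holds one entry, the list of rows, each a list of 7 numbers: the shift along the tool's x, y, z in m, then the turn, a rotation vector about the tool's x, y, z in degrees, then the finger opening in m, from 0 to 0.0854. A call has 1 to 20 rows; each row shifts and turns the pose as measured when the row begins, along the tool's axes as they then stand; what a row does not reach is not made up. A row lasts 1/12 s, in which the tool goes at most 41.7 mm and 7.16 degrees, less where a joint would pass 70% of its speed; a pose out of reach is approached as far as the arm can. A call with a gripper value outside its range is refused whole. The fingers move at their own pace and stop on an object; "squeeze" is the grip in N (left out, the last holds). Time passes only in rows, so rows that do not move let the fingers close. It gives the time, the measured TCP pose, the force and the opening at its end, in the units of the state.
- ctrl.get_obs(): the state, without advancing time (a new reading comes with each control period).
- get_image(name): name is "scene" or "top"; returns the picture (480x640x3 uint8, red, green, blue); there is no depth.
- calibration(name): a dict with "fx", "fy", "cx", "cy" (pixels), "cam_to_world" (4x4, takes a point from camera to world coordinates). Camera axes: x right, y down, z forward; pixel columns grow to the right and rows downward; lengths in m; the calibration is good to about 2 mm. A picture is of the moment at which its call begins. calibration takes no time and is no camera call.
- finish_job(): hands the job in, once; it reports no verdict.
Trained networks look in the newest picture that a camera, given by its name, has taken for a name from the list of things; names that differ only in an ending like _2 or _b are one class to them, and where a whole thing is asked for, a point or a joint stands for the part that bears it (a point fixed in the world has none). Each returns a list of dicts, best first, with "conf" (0 to 1); they miss things now and then, are a little off and sometimes report something else, mostly with a low value. They report only what shows in the picture. A call takes as long as a camera call.
- search_frame(camera, thing): "at" ([x, y, z] in m, in the coordinates of the camera as it stood for that picture, good to about 4 mm: the middle of the surface that is visible of it).
- cut_out(camera, thing): "mask" (480x640 bool, what is visible of it).
- mark_of(camera, thing): "at" ([x, y, z] in m, in the coordinates of the camera as it stood for that picture, good to about 4 mm: a listed point, or the origin of a listed thing).
The state is a dict: "t": time; "q": joint angles; "dq": joint speeds; "effort": joint torques, N m; "tool_pos": TCP position; "tool_rot": TCP orientation; "contact_force": force on the tool from outside, world axes, zero at the start; "wrist_torque": the same for the moment, N m; "opening": finger opening in m.
Only numpy, scipy, OpenCV 4.12 (cv2) and the standard library are available. Lean on these libraries where they do the work, as an engineer would, in place of code of your own. Each camera call takes 0.05 s, during which the arm holds its last target. There are 200 camera calls.

TASK

A card lies between the dies of the desk embossing press. Swing the press's safety catch fully out from under the lever handle, then push the handle down until the dies bite firmly on the card and keep it pressed for about a second; feel for the bite, because the height of the lower die differs each time, and do not ram it. Then let the handle come all the way up, swing the catch fully back under it, and leave the other things on the desk undisturbed.

Things in the scene. Friction and masses are not known exactly. Their poses are not given: they have to be found in the camera images.
- press: Grey desk embossing press, fixed to the desk, base 200 x 120 x 30 mm. Origin: centre of the base's underside; z up, x from the handle end toward the pivot column. In its frame, mm: handle pivot at (75, 0, 125), catch axis at (-55, 75), middle of the round lower die (60 mm across, rubber-faced, with the white 105 x 85 mm card on it) at (-10, 0).
- handle_pivot (a point): On the handle's hinge line, which runs along the press's y. The dark lever handle runs from here toward the press's -x, at rest rising at 0.30 rad, 200 mm to its tip; its last 70 mm is a black push pad 40 mm wide, 20 mm thick. The domed upper die hangs under it 85 mm from the pivot.
- handle_pad (a point): Middle of the upper face of the handle's black push pad: 165 mm from the pivot along the handle and 10 mm above its centre line. The place to push down.
- handle (a joint): Lever angle, rad: 0 fully up, grows as it is pushed down, stop at 0.50. The dies meet on the card somewhere from about 0.14 to 0.33: the lower die's height, set anew each time over 16 mm, is not reported. A spring lifts the handle: about 1.5 N at the pad holds it at the top, 5 N at the bottom. The push beyond that is 1.9 times as large at the dies. The catch, when in, blocks it.
- catch_pivot (a point): On the catch's vertical axis, at the top of its flat steel arm, 151 mm above the desk. The arm is 16 mm wide, 12 mm thick; it reaches 95 mm from the axis under the handle (the press's -y) and 75 mm the opposite way, where the knob stands on it.
- catch (a joint): Safety catch angle, rad: 0 fully under the handle (end stop), grows clockwise seen from above to 1.45 fully out (end stop). It starts between 0 and 0.2. Stiff to turn (about 2 N at the knob), stays where it is left.
- catch_knob (a point): Centre of the top of the catch's black upright knob, a round post 18 mm across and 54 mm tall, 70 mm from the catch axis, its top 205 mm above the desk. At catch angle 0 it stands to the press's +y side of the axis; at 1.45 it has swung round to the +x side.
- lower_die (a joint): How far the lower die is squeezed into its cushion, m: 0 unloaded, 15 N per mm. A firm bite is over 15 N at the dies (about 8 N at the pad beyond the spring); over 75 N (about 39 N at the pad beyond the spring) is ramming it.
- tumbler: Closed white drinking tumbler, 76 mm across, 180 mm tall, standing. Bystander, loose. Origin: centre of its underside.
- jar: Brown glass jar with a black cap, 72 mm across, 100 mm tall, standing beside the press, on the side away from the catch knob. Bystander, loose. Origin: centre of its underside.
- glass: Open drinking glass, 72 mm across, 95 mm tall, standing. Bystander, loose. Origin: centre of its underside.
- notebook: Ring-bound notebook, 210 x 148 x 14 mm, lying. Bystander, loose. Origin: centre of its underside.
- mouse: Black computer mouse, 110 x 60 x 32 mm, on the table on the catch-knob side of the press. Bystander, loose. Origin: centre of its underside.
- pen_cup: Cup of pens, 76 mm across, cup 95 mm and pens about 170 mm tall, standing. Bystander, loose. Origin: centre of its underside.
- smartphone: Black phone, 150 x 72 x 9 mm, lying. Bystander, loose. Origin: centre of its underside.

How it is judged:
On the way, in this order (a step that is already met when the one before it is completed fails the run):
1. the safety catch is swung out from under the handle (value of joint catch above 1.2 rad and value of joint handle below 0.06 rad), for 0.2 s.
2. with the catch out, the handle is pushed down so that the dies bite on the card with more than 15 N, kept up for half a second (value of joint catch above 1.2 rad and value of joint lower_die above 0.001 m), for 0.5 s.
3. the handle is fully up again with the catch still out (value of joint catch above 1 rad and value of joint handle below 0.05 rad), for 0.1 s.
At the end, for the whole second after the job is handed in: The handle is fully up (within 0.05 rad), the catch is back under it (within 0.25 rad of its end stop), the lower die is unloaded, and all is at rest (value of joint handle below 0.05 rad and value of joint catch below 0.25 rad and value of joint lower_die below 0.0005 m and velocity of joint each of handle, catch below 0.05 rad/s); the robot touches nothing.
It fails at once if the dies are rammed: more than 75 N on the lower die (5 mm of cushion travel) (value of joint lower_die above 0.005 m).
It fails at once if a bystander is shoved by more than 30 mm or knocked over (distance of any of tumbler, jar, glass, notebook, mouse, pen_cup, smartphone from where it was at the start of the episode above 0.03 m or angle between any of tumbler, jar, glass, notebook, mouse, pen_cup, smartphone's own z axis and vertical above 0.3 rad).
It also fails if it takes over 69 s, if anything falls off the work surface, if the arm or the gripper's body presses on something with over 40 N, if the wrist force passes 120 N, or if a joint passes its speed limit or range.

## Working session

There is one attempt and no reset: what is moved stays moved. The work goes in short steps, Python scripts to look and compute and a tool call to move; the robot and the scene stay as the last step left them, time stands still between calls to the robot, and variables do not carry over. Pictures are saved under pics/ and viewed, about 8 in all and at most 12, crops included, and the job is handed in when it is done.

Besides the shell and the picture viewer there is one more tool, called after ">>>" as name(argument=value, ...), one argument or row to a line, values as JSON. arm_command: Moves the arm, as the interface text tells. Its arguments: {"type":"object","properties":{"plan":{"type":"array","items":{"type":"array","items":{"type":"array","items":{"type":"number"}}}},"squeeze":{"type":"number"}},"required":["plan"]}

```bash
mkdir -p pics; cat > h.py <<'E'
import numpy as np, cv2
from station import *
from scipy.spatial.transform import Rotation as R
def save(c,n):
    im=get_image(c); cv2.imwrite(f'pics/{n}.png',im[:,:,::-1]); return im
def w(c,p):
    T=np.array(calibration(c)["cam_to_world"]); return (T@np.r_[p,1])[:3]
def marks(c,ts):
    for t in ts:
        for d in mark_of(c,t)[:2]: print(c,t,round(d['conf'],2),np.round(w(c,d['at']),4))
def st():
    o=ctrl.get_obs(); print('t',o['t'],'pos',np.round(o['tool_pos'],4),'rot',np.round(o['tool_rot'],3),'F',np.round(o['contact_force'],2),'q',np.round(o['q'],3)); print(np.round(R.from_rotvec(o['tool_rot']).as_matrix(),3)); return o
E
python3 - <<'E'
from h import *
a=save('scene','s0');b=save('top','t0')
st()
for c in('scene','top'):
    marks(c,['press','handle_pivot','handle_pad','catch_pivot','catch_knob','jar','tumbler','glass','mouse','pen_cup','notebook','smartphone'])
E
```

```text
t 0.1 pos [0.2793 0.5585 0.2302] rot [ 0.362  1.541 -0.365] F [-0.39 -0.83  0.09] q [ 0.988  0.053  1.614 -0.     1.476 -0.119]
[[-0.001  0.447  0.894]
 [-0.002  0.894 -0.447]
 [-1.    -0.002 -0.   ]]
scene press 0.63 [ 5.787e-01 -1.451e-01  2.000e-04]
scene handle_pivot 0.91 [ 0.6475 -0.1235  0.1234]
scene handle_pivot 0.62 [ 0.503  -0.1689  0.1801]
scene handle_pad 0.96 [ 0.4991 -0.1681  0.1852]
scene catch_pivot 0.8 [ 0.5014 -0.0877  0.1547]
scene catch_knob 0.67 [ 0.482  -0.0222  0.2043]
scene catch_knob 0.21 [ 0.5993 -0.2936  0.0014]
scene jar 0.81 [ 0.602  -0.2931  0.0007]
scene tumbler 0.9 [0.6325 0.4365 0.0011]
scene glass 0.91 [ 0.5561  0.4233 -0.0037]
scene mouse 0.61 [ 0.609   0.0941 -0.0011]
scene mouse 0.56 [ 0.3246  0.4868 -0.0019]
scene pen_cup 0.55 [ 0.6206 -0.4353  0.0013]
scene pen_cup 0.42 [ 0.3265  0.4866 -0.0011]
scene notebook 0.84 [ 0.3777 -0.4885  0.003 ]
scene smartphone 0.81 [ 0.3261  0.4848 -0.0018]
top press 0.94 [ 0.582  -0.1429 -0.0016]
top handle_pivot 0.95 [ 0.6525 -0.1146  0.1247]
top handle_pad 0.7 [ 0.5059 -0.16    0.1864]
top catch_pivot 0.5 [ 0.5065 -0.0913  0.1521]
top catch_knob 0.83 [ 0.4884 -0.0104  0.2038]
top jar 0.66 [ 0.6055 -0.2915  0.0007]
top tumbler 0.75 [0.6361 0.4457 0.0025]
top glass 0.95 [ 0.5588  0.4297 -0.0025]
top mouse 0.59 [0.6129 0.1053 0.0022]
top pen_cup 0.66 [ 0.6271 -0.4238 -0.0042]
top notebook 0.74 [ 6.068e-01 -2.879e-01  5.000e-04]
top notebook 0.71 [ 0.383  -0.4873  0.0005]
top smartphone 0.67 [0.3306 0.4883 0.0012]
```

View pics/s0.png

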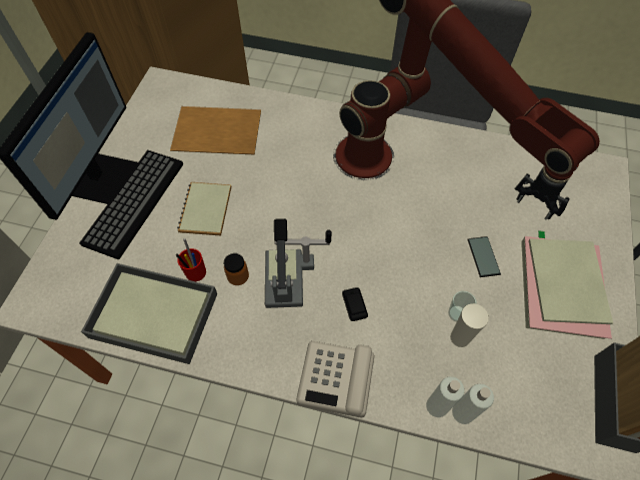

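View pics/t0.png

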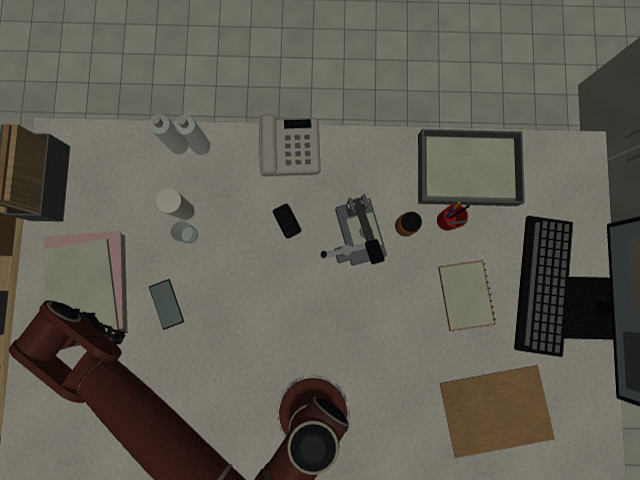

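The scene view shows the press at about (283, 270) with the knob at (328, 236); the top view shows the knob at (324, 254) and the pad at (375, 250). The marks agree with the listed geometry: press yaw about 0.30 rad, catch angle about 0.05. I'll turn the jaws tangential to the knob's path and go above the knob.

>>> arm_command(
  plan=[
    [[-0.006,0,0,7,0,0,0.05],[-0.006,0,0,7,0,0,0.05],[-0.006,0,0,7,0,0,0.05],[-0.006,0,0,7,0,0,0.05],[-0.006,0,0,7,0,0,0.05],[-0.006,0,0,7,0,0,0.05],[-0.006,0,0,7,0,0,0.05],[0,0.004,0.04,0,0,0,0.05],[0,0.004,0.04,0,0,0,0.05],[0,0.004,0.04,0,0,0,0.05],[0,0.004,0.04,0,0,0,0.05],[0,0.004,0.04,0,0,0,0.05],[0,0.004,0.04,0,0,0,0.05],[0,0.004,0.04,0,0,0,0.05],[0,0.004,0.04,0,0,0,0.05],[0,0.004,0.04,0,0,0,0.05],[0,0.004,0.04,0,0,0,0.05],[0,0.004,0.04,0,0,0,0.05],[0,0.004,0.04,0,0,0,0.05],[0,0,0,0,0,0,0.05]],
  ],
)

```text
t: 2.97
tool_pos: [0.4385, 0.0855, 0.2754]
tool_rot: [1.039, 1.303, -1.033]
contact_force: [-0.5, 0.4, -0.1]
opening: 0.05
```

```bash
cat >> h.py <<'E'
def go(tx,ty):
    o=st(); M=R.from_rotvec(o['tool_rot']).as_matrix(); d=np.array([tx,ty,0])-np.r_[o['tool_pos'][:2],0]
    print('tool shift',np.round(M.T@d,4),'yaw deg',np.round(np.degrees(np.arctan2(M[1,1],M[0,1])),2))
E
python3 - <<'E'
from h import *
go(.486,-.019)
for i in range(3):
    for c in('scene','top'):
        get_image(c); marks(c,['catch_knob','catch_pivot','handle_pad','handle_pivot'])
E
```

```text
t 2.9667 pos [0.4385 0.0855 0.2754] rot [ 1.039  1.303 -1.033] F [-0.5   0.39 -0.08] q [ 2.600e-02 -4.220e-01  1.954e+00 -1.000e-03  1.602e+00 -2.050e-01]
[[ 0.007  0.973  0.23 ]
 [-0.001  0.23  -0.973]
 [-1.     0.007  0.003]]
tool shift [0.0005 0.0223 0.1126] yaw deg 13.28
scene catch_knob 0.68 [ 0.4842 -0.0247  0.2073]
scene catch_pivot 0.58 [ 0.505  -0.0913  0.1514]
scene handle_pad 0.79 [ 0.5029 -0.1691  0.1836]
scene handle_pivot 0.57 [ 0.6504 -0.1205  0.1252]
scene handle_pivot 0.19 [ 0.6258 -0.4306  0.0037]
top catch_knob 0.57 [ 0.4861 -0.0145  0.2037]
top catch_pivot 0.58 [ 0.5083 -0.0907  0.1496]
top handle_pad 0.71 [ 0.5019 -0.1608  0.1856]
top handle_pivot 0.66 [ 0.6538 -0.1133  0.1289]
scene catch_knob 0.62 [ 0.4838 -0.0254  0.2042]
scene catch_pivot 0.6 [ 0.5036 -0.0889  0.1507]
scene handle_pad 0.8 [ 0.5013 -0.1659  0.1789]
scene handle_pivot 0.65 [ 0.6482 -0.1225  0.1263]
scene handle_pivot 0.6 [ 0.484  -0.0193  0.2071]
top catch_pivot 0.63 [ 0.5083 -0.09    0.1498]
top handle_pad 0.94 [ 0.5054 -0.1618  0.1845]
top handle_pivot 0.9 [ 0.6535 -0.1148  0.1274]
top handle_pivot 0.71 [ 0.5089 -0.0863  0.1499]
scene catch_knob 0.55 [ 0.482 -0.021  0.205]
scene catch_pivot 0.65 [ 0.5019 -0.0858  0.1518]
scene handle_pad 0.78 [ 0.5021 -0.1681  0.1816]
scene handle_pivot 0.65 [ 0.6477 -0.1217  0.1221]
top catch_knob 0.63 [ 0.4914 -0.0128  0.2072]
top catch_pivot 0.61 [ 0.5069 -0.0908  0.1518]
top handle_pad 0.86 [ 0.5026 -0.1602  0.1849]
top handle_pad 0.22 [ 0.6268 -0.4256 -0.0023]
top handle_pivot 0.66 [ 0.6544 -0.1172  0.1285]
top handle_pivot 0.28 [ 0.6271 -0.4238 -0.0047]
```

>>> arm_command(
  plan=[
    [[0,0.0074,0.037,0,0,0,0.05],[0,0.0074,0.037,0,0,0,0.05],[0,0.0074,0.037,0,0,0,0.05],[0,0,0,0,0,0,0.05],[0,0,0,0,0,0,0.05]],
  ],
)

```text
t: 4.88
tool_pos: [0.487, -0.0137, 0.2756]
tool_rot: [1.031, 1.311, -1.02]
contact_force: [-0.2, 0.2, -0.2]
opening: 0.0498
```

```bash
python3 - <<'E'
from h import *
go(.486,-.02)
s=save('scene','s1');t=save('top','t1')
a=cv2.resize(s[190:290,260:360],(400,400),interpolation=2);b=cv2.resize(t[190:290,280:380],(400,400),interpolation=2)
cv2.imwrite('pics/c1.png',np.hstack([a,b])[:,:,::-1])
E
```

```text
t 4.8833 pos [ 0.487  -0.0137  0.2756] rot [ 1.031  1.311 -1.02 ] F [-0.23  0.21 -0.22] q [-0.183 -0.314  1.873  0.004  1.575 -0.43 ]
[[ 0.008  0.97   0.244]
 [ 0.003  0.244 -0.97 ]
 [-1.     0.008 -0.001]]
tool shift [-0.     -0.0025  0.0059] yaw deg 14.11
```

View pics/c1.png

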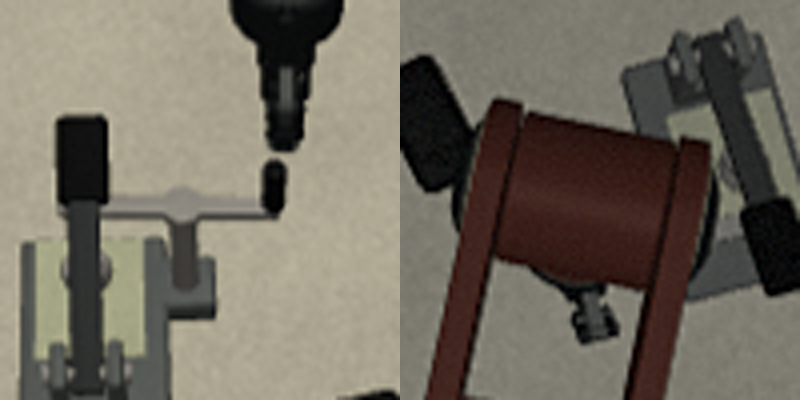

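The scene crop (left half) shows the fingers directly above the knob, which sits at crop pixel (273, 185). The top crop has the knob hidden by the wrist. I'll descend and watch the force.

>>> arm_command(
  plan=[
    [[0,-0.002,0.005,0,0,0,0.05],[0.02,0,0,0,0,0,0.05],[0.02,0,0,0,0,0,0.05],[0.02,0,0,0,0,0,0.05],[0.015,0,0,0,0,0,0.05],[0,0,0,0,0,0,0.05]],
  ],
)

```text
t: 5.48
tool_pos: [0.4862, -0.0137, 0.2009]
tool_rot: [1.024, 1.309, -1.007]
contact_force: [0.2, 1.3, -0.3]
opening: 0.0499
```

>>> arm_command(
  plan=[
    [[0.012,0,0.004,0,0,0,0.05],[0.012,0,0.004,0,0,0,0.05],[0.006,0,0.002,0,0,0,0.05],[0,0,0,0,0,0,0.05],[0,0,0,0,0,0,0.05]],
  ],
)

```text
t: 5.9
tool_pos: [0.4897, -0.0228, 0.1703]
tool_rot: [1.022, 1.308, -1.003]
contact_force: [-0.3, 0.3, 0.1]
opening: 0.0499
```

```bash
python3 - <<'E'
from h import *
go(.486,-.02)
s=save('scene','s2')
cv2.imwrite('pics/c2.png',cv2.resize(s[190:290,260:360],(500,500),interpolation=2)[:,:,::-1])
E
```

```text
t 5.9 pos [ 0.4897 -0.0228  0.1703] rot [ 1.022  1.308 -1.003] F [-0.29  0.34  0.08] q [-0.201 -0.246  1.994  0.004  1.377 -0.463]
[[ 0.017  0.966  0.258]
 [ 0.001  0.258 -0.966]
 [-1.     0.017  0.004]]
tool shift [-0.0001 -0.0029 -0.0036] yaw deg 14.98
```

View pics/c2.png

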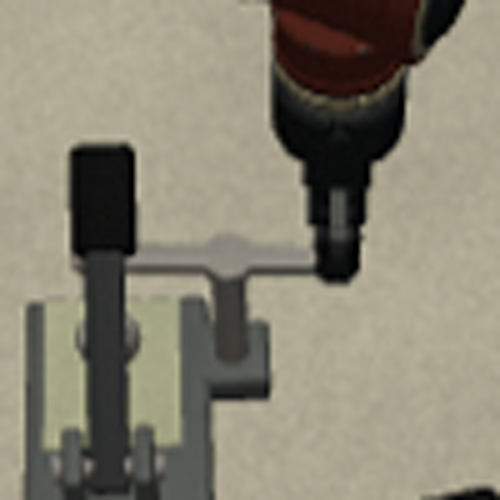

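The finger covers the knob, with the knob between the jaws. I'll close lightly to confirm it's held.

>>> arm_command(
  plan=[
    [[0,0,0,0,0,0,0.012],[0,0,0,0,0,0,0.012],[0,0,0,0,0,0,0.012],[0,0,0,0,0,0,0.012],[0,0,0,0,0,0,0.012],[0,0,0,0,0,0,0.012]],
  ],
  squeeze=20,
)

```text
t: 6.45
tool_pos: [0.4904, -0.023, 0.1721]
tool_rot: [1.022, 1.306, -1.003]
contact_force: [0.3, 0.6, -1.4]
opening: 0.0175
```

>>> arm_command(
  plan=[
    [[0,0,0,0,0,0,0.023],[0,0,0,0,0,0,0.023],[0,0.006,0.0003,5,0,0,0.023],[0,0.006,0.0003,5,0,0,0.023],[0,0.006,0.0003,5,0,0,0.023],[0,0.006,0.0003,5,0,0,0.023],[0,0.006,0.0003,5,0,0,0.023],[0,0.006,0.0003,5,0,0,0.023],[0,0,0,0,0,0,0.023]],
  ],
)

```text
t: 7.2
tool_pos: [0.5245, -0.0246, 0.1727]
tool_rot: [1.422, 1.05, -1.408]
contact_force: [-0.2, -0.9, -0.1]
opening: 0.0229
```

```bash
cat >> h.py <<'E'
def catch(ax=(.5055,-.0895)):
    o=st();p=np.array(o['tool_pos'][:2])-ax; M=R.from_rotvec(o['tool_rot']).as_matrix()
    print('r',np.hypot(*p),'theta',np.pi/2+.3-np.arctan2(p[1],p[0]),'yaw-theta',.3-np.arctan2(M[1,1],M[0,1]))
E
python3 -c "
from h import *
catch()"
```

```text
t 7.2 pos [ 0.5245 -0.0246  0.1727] rot [ 1.422  1.05  -1.408] F [-0.19 -0.91 -0.12] q [-1.880e-01 -1.530e-01  1.911e+00 -1.000e-03  1.372e+00  9.900e-02]
[[ 0.012  0.959 -0.283]
 [-0.003 -0.283 -0.959]
 [-1.     0.012 -0.001]]
r 0.0676242676506118 theta 0.5854911307202524 yaw-theta 0.5867019230315049
```

>>> arm_command(
  plan=[
    [[0,0.006,0.0002,5,0,0,0.023],[0,0.006,0.0002,5,0,0,0.023],[0,0.006,0.0002,5,0,0,0.023],[0,0.006,0.0002,5,0,0,0.023],[0,0.006,0.0002,5,0,0,0.023],[0,0.006,0.0002,5,0,0,0.023],[0,0.006,0.0002,5,0,0,0.023],[0,0.006,0.0002,5,0,0,0.023],[0,0,0,0,0,0,0.023]],
  ],
)

```text
t: 7.95
tool_pos: [0.5591, -0.0511, 0.1726]
tool_rot: [1.896, 0.562, -1.894]
contact_force: [0.7, 0.3, 0.3]
opening: 0.0232
```

```bash
python3 -c "
from h import *
catch()"
```

```text
t 7.95 pos [ 0.5591 -0.0511  0.1726] rot [ 1.896  0.562 -1.894] F [0.66 0.26 0.26] q [-2.240e-01 -5.500e-02  1.820e+00  1.000e-03  1.376e+00  7.710e-01]
[[ 0.001  0.544 -0.839]
 [ 0.001 -0.839 -0.544]
 [-1.    -0.    -0.001]]
r 0.06589996316470548 theta 1.249632270512838 yaw-theta 1.2951335503818926
```

>>> arm_command(
  plan=[
    [[0,0.004,-0.0005,3,0,0,0.023],[0,0.004,-0.0005,3,0,0,0.023],[0,0.004,-0.0005,3,0,0,0.023],[0,0.003,0,0,0,0,0.023],[0,0.002,0,0,0,0,0.023]],
  ],
)

```text
t: 8.37
tool_pos: [0.5664, -0.062, 0.1724]
tool_rot: [1.984, 0.445, -1.987]
contact_force: [-3.9, 8.8, 1.7]
opening: 0.0228
```

```bash
python3 -c "
from h import *
catch()"
```

```text
t 8.3667 pos [ 0.5664 -0.062   0.1724] rot [ 1.984  0.445 -1.987] F [-3.94  8.81  1.66] q [-0.243 -0.032  1.798  0.007  1.38   0.894]
[[-0.003  0.419 -0.908]
 [ 0.008 -0.908 -0.419]
 [-1.    -0.009 -0.   ]]
r 0.06678013694015592 theta 1.4469692160823864 yaw-theta 1.4380213337000485
```

Catch is at its end stop (about 10 N reaction, angle about 1.45). I'll release, rise, and check.

>>> arm_command(
  plan=[
    [[0,-0.001,0,0,0,0,0.04],[0,0,0,0,0,0,0.04],[0,0,0,0,0,0,0.04],[-0.02,0,0,0,0,0,0.04],[-0.025,0,0,0,0,0,0.04],[-0.025,0,0,0,0,0,0.04],[-0.015,0,0,0,0,0,0.04],[0,0.022,0.033,0,0,0,0.0],[0,0.022,0.033,0,0,0,0.0],[0,0.022,0.033,0,0,0,0.0],[0,0,0,0,0,0,0.0]],
  ],
)

```text
t: 9.28
tool_pos: [0.5047, -0.1675, 0.2632]
tool_rot: [1.968, 0.456, -1.964]
contact_force: [-0.3, 0.2, -1.1]
opening: 0.0003
```

```bash
python3 - <<'E'
from h import *
go(.503,-.1645)
s=save('scene','s3')
marks('scene',['catch_knob','handle_pad'])
cv2.imwrite('pics/c3.png',cv2.resize(s[190:310,240:360],(500,500),interpolation=2)[:,:,::-1])
E
```

```text
t 9.2833 pos [ 0.5047 -0.1675  0.2632] rot [ 1.968  0.456 -1.964] F [-0.33  0.18 -1.06] q [-0.46  -0.191  1.792 -0.     1.538  0.653]
[[ 0.002  0.442 -0.897]
 [-0.002 -0.897 -0.442]
 [-1.     0.002 -0.001]]
tool shift [-0.     -0.0035  0.0002] yaw deg -63.78
scene catch_knob 0.64 [ 0.5645 -0.06    0.205 ]
scene handle_pad 0.64 [ 0.501  -0.1696  0.1816]
scene handle_pad 0.6 [0.6332 0.4378 0.0018]
```

View pics/c3.png

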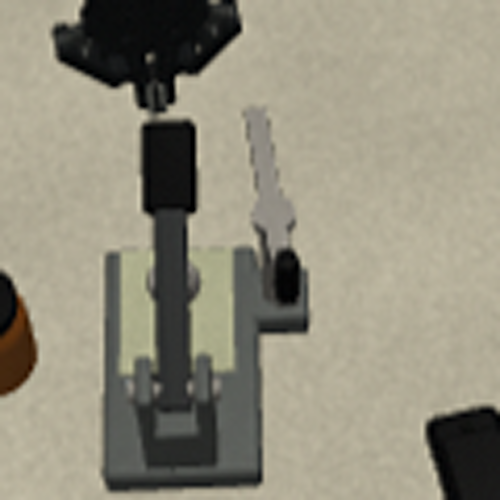

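The crop shows the catch arm swung clear, with the knob at (288, 275), and the closed fingertips over the pad's line. Now I'll go down near the pad.

>>> arm_command(
  plan=[
    [[0.02,-0.003,0,0,0,0,0],[0.02,0,0,0,0,0,0],[0.015,0,0,0,0,0,0],[0.008,0,0,0,0,0,0],[0.004,0,0,0,0,0,0],[0.003,0,0,0,0,0,0],[0,0,0,0,0,0,0]],
  ],
)

```text
t: 10.02
tool_pos: [0.5099, -0.1547, 0.1913]
tool_rot: [1.964, 0.472, -1.95]
contact_force: [-0.7, 0.0, 0.0]
opening: 0.0001
```

>>> arm_command(
  plan=[
    [[0.003,0,0,0,0,0,0],[0.003,0,0,0,0,0,0],[0.003,0,0,0,0,0,0],[0.003,0,0,0,0,0,0],[0.003,0,0,0,0,0,0],[0.003,0,0,0,0,0,0]],
  ],
)

```text
t: 10.52
tool_pos: [0.5126, -0.1554, 0.1766]
tool_rot: [1.967, 0.468, -1.942]
contact_force: [-0.8, 0.9, 1.7]
opening: -0.0
```

Drifted about 12 mm toward the pivot. I'll lift, recentre and check the tilt.

>>> arm_command(
  plan=[
    [[-0.02,0,0,0,0,0,0],[0,0.003,0.012,0,0,0,0],[0,0,0,0,0,0,0]],
  ],
)

```text
t: 10.77
tool_pos: [0.5018, -0.1636, 0.1947]
tool_rot: [1.965, 0.47, -1.945]
contact_force: [0.0, 0.2, 0.1]
opening: -0.0002
```

```bash
python3 -c "
from h import *
go(.501,-.1645)"
```

```text
t 10.7667 pos [ 0.5018 -0.1636  0.1947] rot [ 1.965  0.47  -1.945] F [0.01 0.21 0.12] q [-0.458 -0.164  1.882  0.004  1.413  0.637]
[[ 0.011  0.458 -0.889]
 [-0.001 -0.889 -0.458]
 [-1.     0.005 -0.009]]
tool shift [-0.      0.0005  0.0012] yaw deg -62.77
```

>>> arm_command(
  plan=[
    [[0.003,0,0,0,0,0,0],[0.003,0,0,0,0,0,0],[0.003,0,0,0,0,0,0],[0.003,0,0,0,0,0,0],[0.003,0,0,0,0,0,0],[0.003,0,0,0,0,0,0],[0.003,0,0,0,0,0,0],[0.003,0,0,0,0,0,0]],
  ],
)

```text
t: 11.43
tool_pos: [0.5019, -0.164, 0.1678]
tool_rot: [1.966, 0.469, -1.946]
contact_force: [-2.1, 0.3, 2.3]
opening: -0.0001
```

>>> arm_command(
  plan=[
    [[0.002,0,0,0,0,0,0],[0.002,0,0,0,0,0,0],[0.002,0,0,0,0,0,0]],
  ],
)

```text
t: 11.68
tool_pos: [0.5018, -0.164, 0.161]
tool_rot: [1.965, 0.469, -1.947]
contact_force: [-0.6, -0.5, 3.6]
opening: -0.0001
```

>>> arm_command(
  plan=[
    [[0.002,0,0,0,0,0,0],[0.002,0,0,0,0,0,0]],
  ],
)

```text
t: 11.85
tool_pos: [0.5018, -0.1641, 0.1569]
tool_rot: [1.964, 0.469, -1.947]
contact_force: [-2.6, -0.1, 1.9]
opening: -0.0001
```

>>> arm_command(
  plan=[
    [[0.002,0,0,0,0,0,0],[0.002,0,0,0,0,0,0]],
  ],
)

```text
t: 12.02
tool_pos: [0.5017, -0.1643, 0.1532]
tool_rot: [1.963, 0.469, -1.948]
contact_force: [-6.0, 0.5, 10.4]
opening: -0.0001
```

>>> arm_command(
  plan=[
    [[0.0015,0,0,0,0,0,0],[0.0015,0,0,0,0,0,0]],
  ],
)

```text
t: 12.18
tool_pos: [0.5016, -0.1644, 0.1527]
tool_rot: [1.962, 0.469, -1.949]
contact_force: [-5.7, 2.2, 11.4]
opening: 0.0002
```

Bite felt at z ≈ 0.153. I'll increase gently.

>>> arm_command(
  plan=[
    [[0.0025,0,0,0,0,0,0],[0.0025,0,0,0,0,0,0]],
  ],
)

```text
t: 12.35
tool_pos: [0.5015, -0.1644, 0.1518]
tool_rot: [1.961, 0.47, -1.951]
contact_force: [-8.6, 2.5, 14.3]
opening: -0.0005
```

>>> arm_command(
  plan=[
    [[0.0035,0,0,0,0,0,0],[0.0035,0,0,0,0,0,0]],
  ],
)

```text
t: 12.52
tool_pos: [0.5013, -0.1645, 0.1507]
tool_rot: [1.959, 0.471, -1.953]
contact_force: [-9.3, 3.9, 19.8]
opening: 0.0002
```

>>> arm_command(
  plan=[
    [[0.0035,0,0,0,0,0,0],[0.0035,0,0,0,0,0,0],[0.0035,0,0,0,0,0,0],[0.0035,0,0,0,0,0,0]],
  ],
)

```text
t: 12.85
tool_pos: [0.5014, -0.1645, 0.1507]
tool_rot: [1.955, 0.473, -1.957]
contact_force: [-9.8, 3.6, 19.8]
opening: -0.0
```

Steady at about 20 N at the pad, roughly 28 N at the dies. Holding there.

>>> arm_command(
  plan=[
    [[0.0035,0,0,0,0,0,0],[0.0035,0,0,0,0,0,0],[0.0035,0,0,0,0,0,0],[0.0035,0,0,0,0,0,0],[0.0035,0,0,0,0,0,0],[0.0035,0,0,0,0,0,0],[0.0035,0,0,0,0,0,0],[0.0035,0,0,0,0,0,0],[0.0035,0,0,0,0,0,0],[0.0035,0,0,0,0,0,0]],
  ],
)

```text
t: 13.68
tool_pos: [0.5013, -0.1645, 0.1507]
tool_rot: [1.946, 0.477, -1.965]
contact_force: [-10.1, 3.4, 17.8]
opening: 0.0002
```

```bash
python3 - <<'E'
from h import *
go(.5015,-.1645)
E
```

```text
t 13.6833 pos [ 0.5013 -0.1645  0.1507] rot [ 1.946  0.477 -1.965] F [-10.07   3.43  17.76] q [-0.455 -0.112  1.912 -0.005  1.349  0.639]
[[-0.009  0.459 -0.888]
 [-0.001 -0.888 -0.459]
 [-1.    -0.003  0.009]]
tool shift [-0.      0.0001 -0.0002] yaw deg -62.66
```

Held for over a second. Stiffness was about 4 N/mm at the pad, as expected from the cushion. Now I'll let the handle up gently.

>>> arm_command(
  plan=[
    [[-0.002,0,0,0,0,0,0],[-0.004,0,0,0,0,0,0],[-0.004,0,0,0,0,0,0],[-0.004,0,0,0,0,0,0],[-0.004,0,0,0,0,0,0],[-0.004,0,0,0,0,0,0],[-0.004,0,0,0,0,0,0],[-0.004,0,0,0,0,0,0],[-0.004,0,0,0,0,0,0],[-0.006,0,0,0,0,0,0],[-0.01,0,0,0,0,0,0],[-0.02,0,0,0,0,0,0],[-0.02,0,0,0,0,0,0],[-0.02,0,0,0,0,0,0],[0,0,0,0,0,0,0.045],[0,0,0,0,0,0,0.045]],
  ],
)

```text
t: 15.02
tool_pos: [0.5013, -0.1633, 0.2678]
tool_rot: [1.947, 0.48, -1.967]
contact_force: [0.4, -1.4, -0.6]
opening: 0.0231
```

```bash
python3 - <<'E'
from h import *
go(.5658,-.0605)
for c in('scene','top'):
    get_image(c); marks(c,['catch_knob','handle_pad'])
E
```

```text
t 15.0167 pos [ 0.5013 -0.1633  0.2678] rot [ 1.947  0.48  -1.967] F [ 0.38 -1.43 -0.55] q [-0.455 -0.195  1.788 -0.003  1.559  0.639]
[[-0.01   0.459 -0.888]
 [ 0.002 -0.888 -0.459]
 [-1.    -0.007  0.008]]
tool shift [-0.0005 -0.0618 -0.1045] yaw deg -62.68
scene catch_knob 0.55 [ 0.566  -0.0623  0.2022]
scene handle_pad 0.9 [ 0.5008 -0.1649  0.1825]
top catch_knob 0.6 [ 0.5675 -0.0551  0.2054]
top catch_knob 0.41 [ 0.5831 -0.141   0.0016]
top handle_pad 0.58 [ 0.5065 -0.161   0.1862]
top handle_pad 0.4 [ 5.813e-01 -1.423e-01 -1.000e-04]
```

>>> arm_command(
  plan=[
    [[0,-0.0205,-0.0345,0,0,0,0.045],[0,-0.0205,-0.0345,0,0,0,0.045],[0,-0.0205,-0.0345,0,0,0,0.045],[0,0,0,0,0,0,0.045],[0,0,0,0,0,0,0.045]],
  ],
)

```text
t: 15.73
tool_pos: [0.5649, -0.0583, 0.26]
tool_rot: [1.943, 0.48, -1.981]
contact_force: [1.1, -0.4, -0.3]
opening: 0.0448
```

```bash
python3 - <<'E'
from h import *
go(.5655,-.0605)
E
```

```text
t 15.7333 pos [ 0.5649 -0.0583  0.26  ] rot [ 1.943  0.48  -1.981] F [ 1.06 -0.37 -0.33] q [-0.234 -0.084  1.701 -0.     1.546  0.866]
[[-0.02   0.454 -0.891]
 [ 0.005 -0.891 -0.454]
 [-1.    -0.013  0.016]]
tool shift [-0.      0.0022  0.0005] yaw deg -63.01
```

>>> arm_command(
  plan=[
    [[0,0.002,0,0,1,0,0.045],[0.02,0,0,0,0,0,0.045],[0.02,0,0,0,0,0,0.045],[0.02,0,0,0,0,0,0.045],[0.015,0,0,0,0,0,0.045],[0.01,0,0,0,0,0,0.045],[0,0,0,0,0,0,0.045]],
  ],
)

```text
t: 16.32
tool_pos: [0.5631, -0.0646, 0.1705]
tool_rot: [1.969, 0.479, -1.966]
contact_force: [-1.2, 0.5, -0.8]
opening: 0.0454
```

>>> arm_command(
  plan=[
    [[0,0,0,0,0,0,0.023],[0,0,0,0,0,0,0.023],[0,0,0,0,0,0,0.023],[0,0,0,0,0,0,0.023]],
  ],
)

```text
t: 16.65
tool_pos: [0.5614, -0.0639, 0.1712]
tool_rot: [1.972, 0.485, -1.972]
contact_force: [-0.0, 0.8, -0.7]
opening: 0.0229
```

```bash
python3 -c "
from h import *
catch()"
```

```text
t 16.65 pos [ 0.5614 -0.0639  0.1712] rot [ 1.972  0.485 -1.972] F [-0.02  0.76 -0.7 ] q [-0.254 -0.041  1.809  0.018  1.383  0.851]
[[-0.004  0.446 -0.895]
 [ 0.02  -0.895 -0.446]
 [-1.    -0.02  -0.005]]
r 0.06145230144674879 theta 1.441039156961373 yaw-theta 1.4083589537820689
```

>>> arm_command(
  plan=[
    [[0,0,-0.005,0,0,0,0.023],[0,-0.006,0.0,-5,0,0,0.023],[0,-0.006,0.0002,-5,0,0,0.023],[0,-0.006,0.0002,-5,0,0,0.023],[0,-0.006,0.0002,-5,0,0,0.023],[0,-0.006,0.0002,-5,0,0,0.023],[0,-0.006,0.0002,-5,0,0,0.023],[0,0,0,0,0,0,0.023]],
  ],
)

```text
t: 17.32
tool_pos: [0.5512, -0.0389, 0.1804]
tool_rot: [1.626, 0.885, -1.591]
contact_force: [0.7, 0.7, -0.0]
opening: 0.023
```

```bash
python3 -c "
from h import *
catch()"
```

```text
t 17.3167 pos [ 0.5512 -0.0389  0.1804] rot [ 1.626  0.885 -1.591] F [ 0.7   0.66 -0.01] q [-0.21  -0.096  1.845  0.01   1.375  0.349]
[[ 0.019  0.846 -0.532]
 [ 0.006 -0.532 -0.847]
 [-1.     0.013 -0.015]]
r 0.06819479439504222 theta 1.0344809313711427 yaw-theta 0.8613596015204059
```

>>> arm_command(
  plan=[
    [[0.003,-0.0075,-0.001,-3,0,0,0.023],[0.003,-0.0075,-0.001,-3,0,0,0.023],[0.002,-0.0075,-0.001,-3,0,0,0.023],[0,-0.0075,-0.0005,-4,0,0,0.023],[0,-0.0075,0,-4,0,0,0.023],[0,-0.0075,0,-4,0,0,0.023],[0,0,0,0,0,0,0.023]],
  ],
)

```text
t: 17.9
tool_pos: [0.5227, -0.0209, 0.1819]
tool_rot: [1.374, 1.075, -1.314]
contact_force: [0.2, 0.0, -0.3]
opening: 0.0231
```

```bash
python3 -c "
from h import *
catch()"
```

```text
t 17.9 pos [ 0.5227 -0.0209  0.1819] rot [ 1.374  1.075 -1.314] F [ 0.16  0.03 -0.28] q [-0.185 -0.192  1.929  0.005  1.356  0.01 ]
[[ 0.048  0.98  -0.194]
 [-0.004 -0.194 -0.981]
 [-0.999  0.048 -0.005]]
r 0.07068139172876275 theta 0.5455091487361663 yaw-theta 0.4953266557165993
```

>>> arm_command(
  plan=[
    [[0.003,-0.006,0,-4,0,-1.3,0.023],[0.003,-0.006,0,-4,0,-1.3,0.023],[0.002,-0.006,0,-4,0,0,0.023],[0.001,-0.006,0.0002,-5,0,0,0.023],[0.001,-0.006,0.0002,-5,0,0,0.023],[0,-0.004,0.0002,-3,0,0,0.023],[0,0,0,0,0,0,0.023]],
  ],
)

```text
t: 18.48
tool_pos: [0.4998, -0.022, 0.1805]
tool_rot: [1.044, 1.29, -1.016]
contact_force: [-0.3, 0.4, 0.6]
opening: 0.023
```

```bash
python3 -c "
from h import *
catch()"
```

```text
t 18.4833 pos [ 0.4998 -0.022   0.1805] rot [ 1.044  1.29  -1.016] F [-0.28  0.37  0.58] q [-0.196 -0.235  1.968  0.005  1.382 -0.433]
[[ 0.027  0.972  0.234]
 [-0.     0.234 -0.972]
 [-1.     0.026  0.007]]
r 0.06775580825115873 theta 0.21608996569391725 yaw-theta 0.06358583185367783
```

Continue until the end stop is felt.

>>> arm_command(
  plan=[
    [[0,-0.005,0,0,0,-1,0.023],[0,-0.005,0,-2,0,0,0.023],[0,-0.005,0,-1,0,0,0.023],[0,-0.003,0,0,0,0,0.023]],
  ],
)

```text
t: 18.82
tool_pos: [0.485, -0.0263, 0.1824]
tool_rot: [1.004, 1.315, -0.994]
contact_force: [1.5, 1.4, -0.8]
opening: 0.0232
```

```bash
python3 -c "
from h import *
catch()"
```

```text
t 18.8167 pos [ 0.485  -0.0263  0.1824] rot [ 1.004  1.315 -0.994] F [ 1.47  1.36 -0.81] q [-0.208 -0.266  1.99  -0.     1.403 -0.487]
[[ 0.014  0.961  0.275]
 [-0.003  0.276 -0.961]
 [-1.     0.013  0.007]]
r 0.06641692782711986 theta -0.014191975771431276 yaw-theta 0.020811459303480828
```

>>> arm_command(
  plan=[
    [[0,-0.003,0,0,0,0,0.023],[0,-0.003,0,0,0,0,0.023]],
  ],
)

```text
t: 18.98
tool_pos: [0.483, -0.027, 0.1828]
tool_rot: [1.015, 1.305, -0.987]
contact_force: [19.8, 7.1, -11.8]
opening: 0.0229
```

>>> arm_command(
  plan=[
    [[0,-0.003,0,0,0,0,0.023]],
  ],
)

```text
t: 19.07
tool_pos: [0.4832, -0.0269, 0.1826]
tool_rot: [1.022, 1.297, -0.981]
contact_force: [17.2, 5.0, -10.2]
opening: 0.0232
```

End stop felt (about 20 N). Release, rise and back off.

>>> arm_command(
  plan=[
    [[0,0.002,0,0,0,0,0.04],[0,0,0,0,0,0,0.04],[0,0,0,0,0,0,0.04],[-0.02,0,0,0,0,0,0.04],[-0.025,0,0,0,0,0,0.04],[-0.03,0,0,0,0,0,0.04],[-0.02,0,0,0,0,0,0.04],[0,0,-0.04,0,0,0,0.04],[0,0,-0.04,0,0,0,0.04],[0,0,-0.04,0,0,0,0.04],[0,0,-0.04,0,0,0,0.04],[0,0,-0.04,0,0,0,0.04],[0,0,0,0,0,0,0.04],[0,0,0,0,0,0,0.04]],
  ],
)

```text
t: 20.23
tool_pos: [0.4242, 0.1689, 0.2816]
tool_rot: [1.028, 1.292, -1.007]
contact_force: [0.9, 0.4, 0.6]
opening: 0.0398
```

```bash
python3 - <<'E'
from h import *
st()
s=save('scene','s4');t=save('top','t4')
for c in('scene','top'): marks(c,['catch_knob','catch_pivot','handle_pad','jar','mouse'])
cv2.imwrite('pics/c4.png',np.hstack([cv2.resize(s[190:310,220:340],(400,400),interpolation=2),cv2.resize(t[180:280,290:390],(400,400),interpolation=2)])[:,:,::-1])
E
```

```text
t 20.2333 pos [0.4242 0.1689 0.2816] rot [ 1.028  1.292 -1.007] F [0.89 0.39 0.64] q [ 0.223 -0.41   1.936 -0.012  1.59  -0.03 ]
[[ 0.028  0.968  0.25 ]
 [-0.005  0.25  -0.968]
 [-1.     0.026  0.012]]
scene catch_knob 0.83 [ 0.4809 -0.0207  0.204 ]
scene catch_pivot 0.72 [ 0.5013 -0.0887  0.1535]
scene handle_pad 0.78 [ 0.5023 -0.1655  0.1807]
scene jar 0.71 [ 5.996e-01 -2.922e-01  2.000e-04]
scene jar 0.43 [ 0.4801 -0.0216  0.2052]
scene mouse 0.57 [0.6093 0.0981 0.0016]
top catch_knob 0.72 [ 0.4838 -0.0146  0.2032]
top catch_knob 0.49 [ 0.5546  0.429  -0.0006]
top catch_pivot 0.82 [ 0.5086 -0.0903  0.1522]
top handle_pad 0.95 [ 0.507  -0.1623  0.1827]
top jar 0.59 [ 6.058e-01 -2.903e-01  6.000e-04]
top jar 0.28 [ 0.502  -0.1638  0.1852]
top mouse 0.7 [0.6142 0.1039 0.0028]
```

View pics/c4.png

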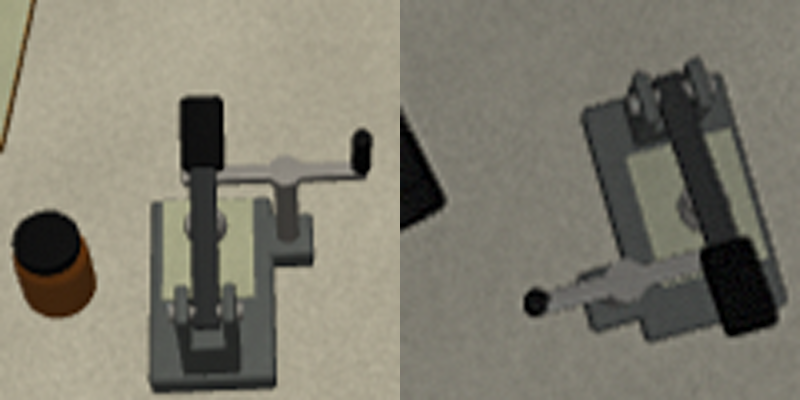

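Both views show the catch arm back under the handle, with the knob at (362, 150) and (537, 302). The handle is up, the jar and mouse haven't moved, and the arm is clear.

```bash
python3 -c "
from station import *
print(finish_job())"
```

```text
the job is handed in; nothing more can be done
None
```

I finished the job and handed it in at about 20 s of the 69 s allowed; the hand-in gives no verdict.

- **Catch out:** I held the knob loosely between the fingers and swung it round to the end stop. The stop pushed back with about 10 N, and I put the catch angle at 1.4–1.45 rad.
- **Pressing:** I pushed the pad down with closed fingers and felt the bite at a tool height of about 0.155 m. I held it for a little over a second at about 18–20 N on the pad. That works out to roughly 25–28 N at the dies, between the 15 N needed and the 75 N limit. This is worked out from the wrist force, since the die travel can't be read directly. My first touch on the pad was about 12 mm off towards the pivot, so I lifted and recentred before pressing.
- **Handle up, catch back:** I let the handle up gently, and the pad marks were back at their starting height (about 0.18 m). I then swung the catch back until it met its end stop at about 20 N and backed off.

In the last pictures the catch was under the handle, the handle was up and the arm was clear. The jar and mouse were within a few mm of where they started. I did not re-measure the other items, but the arm never went near them. The two cameras disagreed with each other by 5–10 mm throughout, so I used their average.

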